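# Seal the paint pot crosswise

### The job

Seal the paint pot by pressing its four lid catches down with the fingertips, one after another and crosswise: the blue catch first, then the yellow one opposite, then the red, and last the green. Press each straight and lightly, just until it is fully down, and do not push a catch before its turn. Grip and lift nothing, and leave the pot, the loose black cap on its lid and the things around it where they stand.

Things in the scene. Friction and masses are not known exactly. Their poses are not given: they have to be found in the camera images.
- pot: Loose paint pot (all sizes here in mm), about 0.9 kg, diameter 156, grey lid of diameter 168, flat lid top 145 above the origin. Origin: centre of the underside, z up. The four catches stand on the lid on a circle of radius 62 about its axis, in the pot's own frame: blue at +x, red at +y, yellow at -x (across from blue), green at -y (across from red). Any yaw.
- dust_cap: Loose black plastic cap standing on the middle of the pot's lid, diameter 32, 21 high; origin at the centre of its underside. Stays where it is.
- tray: Fixed low aluminium tray 320 x 560 (x, y), floor 6 above the table, rim 12 high; origin under its centre, at table height. The pot and the bystanders stand on it.
- catch_blue (a joint): Travel of the blue catch in m: 0 = fully raised, 0.012 = fully down against its stop; starts at 0 to 0.002. Slides straight down with about 3 N of friction (no spring) and stays where it is left, with a stop at 0.012.
- catch_blue_top (a point): Centre of the flat top of the blue catch: a blue cap 26 in diameter over a black collar of diameter 36, 6 high. The top is 28 above the lid when the catch is raised, 16 when fully down. The cap is sprung on the catch (2 N per mm, gives at most 7 under the finger and returns), so the finger goes a few mm lower while pressing. The point moves with the cap.
- catch_yellow (a joint): Travel of the yellow catch in m: 0 = fully raised, 0.012 = fully down against its stop; starts at 0 to 0.002. Slides straight down with about 3 N of friction (no spring) and stays where it is left, with a stop at 0.012.
- catch_yellow_top (a point): Centre of the flat top of the yellow catch: a yellow cap 26 in diameter over a black collar of diameter 36, 6 high. The top is 28 above the lid when the catch is raised, 16 when fully down. The cap is sprung on the catch (2 N per mm, gives at most 7 under the finger and returns), so the finger goes a few mm lower while pressing. The point moves with the cap.
- catch_red (a joint): Travel of the red catch in m: 0 = fully raised, 0.012 = fully down against its stop; starts at 0 to 0.002. Slides straight down with about 3 N of friction (no spring) and stays where it is left, with a stop at 0.012.
- catch_red_top (a point): Centre of the flat top of the red catch: a red cap 26 in diameter over a black collar of diameter 36, 6 high. The top is 28 above the lid when the catch is raised, 16 when fully down. The cap is sprung on the catch (2 N per mm, gives at most 7 under the finger and returns), so the finger goes a few mm lower while pressing. The point moves with the cap.
- catch_green (a joint): Travel of the green catch in m: 0 = fully raised, 0.012 = fully down against its stop; starts at 0 to 0.002. Slides straight down with about 3 N of friction (no spring) and stays where it is left, with a stop at 0.012.
- catch_green_top (a point): Centre of the flat top of the green catch: a green cap 26 in diameter over a black collar of diameter 36, 6 high. The top is 28 above the lid when the catch is raised, 16 when fully down. The cap is sprung on the catch (2 N per mm, gives at most 7 under the finger and returns), so the finger goes a few mm lower while pressing. The point moves with the cap.
- cup_large: Bystander, loose open white plastic mixing cup, rim diameter 96, 125 high; origin at the centre of its underside. Stands on the tray beside the pot.
- cup_small: Bystander, loose open clear plastic mixing cup, rim diameter 72, 85 high; origin at the centre of its underside. Stands on the tray beside the pot.
- tin: Bystander, loose closed metal tin with a red label, diameter 84, 115 high; origin at the centre of its underside. Stands on the tray beside the pot.
- gun_cup: Bystander, loose glass jar with blue label and black lid, diameter 76, 105 high; origin at the centre of its underside. Stands on the tray beside the pot.
- spatula: Bystander, loose blue-handled spatula 200 long lying on the table to the left of the tray; origin on its underside.
Things that resemble listed ones, but are neither listed nor needed, are in the scene too. There is more than one size of the pot; the job needs the smaller.

How it is judged:
On the way, in this order (a step that is already met when the one before it is completed fails the run):
1. the blue catch is down (value of joint catch_blue above 0.009 m), for 0.1 s.
2. the yellow catch is down (value of joint catch_yellow above 0.009 m), for 0.1 s.
3. the red catch is down (value of joint catch_red above 0.009 m), for 0.1 s.
4. the green catch is down (value of joint catch_green above 0.009 m), for 0.1 s.
At the end, for the whole second after the job is handed in: All four catches stay down (at least 9 of their 12 mm); the pot stands upright within 25 mm of its starting place, at rest; the black cap is upright and within 15 mm of the middle of the lid; each bystander is within 25 mm of where it was, and the cups, tin and jar are upright (value of joint each of catch_blue, catch_yellow, catch_red, catch_green above 0.009 m and distance of each of pot, cup_large, cup_small, tin, gun_cup, spatula from where it was at the start of the episode below 0.025 m and angle between pot's own z axis and vertical below 0.05 rad and linear speed of pot below 0.02 m/s and horizontal distance between dust_cap and pot below 0.015 m and angle between each of dust_cap, cup_large, cup_small, tin, gun_cup's own z axis and vertical below 0.1 rad); the robot touches nothing.
It fails at once if a catch was pushed (4 mm or more) before the one ahead of it in the order was down (9 mm) ((value of joint catch_yellow above 0.004 m and value of joint catch_blue below 0.009 m) or (value of joint catch_red above 0.004 m and value of joint catch_yellow below 0.009 m) or (value of joint catch_green above 0.004 m and value of joint catch_red below 0.009 m)).
It fails at once if the pot, lid or a catch was pressed harder than 25 N (contact force between the fingers and pot above 25 N).
It fails at once if the pot was lifted, tipped or shoved more than 25 mm (height (world z) of pot above 0.016 m or angle between pot's own z axis and vertical above 0.12 rad or distance of pot from where it was at the start of the episode above 0.025 m).
It fails at once if the dust cap was lifted or pushed off the middle of the lid by more than 15 mm (horizontal distance between dust_cap and pot above 0.015 m or z of dust_cap in the frame of pot above 0.155 m).
It fails at once if a bystander was moved more than 25 mm (distance of any of cup_large, cup_small, tin, gun_cup, spatula from where it was at the start of the episode above 0.025 m).
It also fails if it takes over 54 s, if anything falls off the work surface, if the arm or the gripper's body presses on something with over 40 N, if the wrist force passes 120 N, or if a joint passes its speed limit or range.

### The arm

A 7-joint arm with a two-finger parallel gripper is mounted at the origin on the work surface. World frame = base frame: x ahead of the robot, y to its left, z up, the work surface at z = 0. Lengths are in m, angles in rad, forces in N, time in s.
With the tool pointing down it reaches from about 0.425 to 0.925 m from the base axis. Payload 6.8 kg.
Tool frame: the origin (TCP) lies midway between the tips of the shut fingers; the grasp point (between the pads) lies 19 mm behind it (bot.pinch_z is the distance from the TCP to the grasp point, in m); z points along the fingers, y is the line along which they close (so a half turn about z gives the same grasp; the last joint's range is limited). The gripper opens to 85 mm and grips with 20 to 120 N. Pads are 22 mm wide; open, the fingers measure 114 mm over their backs; the gripper's body (76 mm by 85 mm) begins 54 mm behind the grasp point. The pads swing forward as they close: fully open they stand 13 mm farther back than shut.
Start: joints at [-1.445, 0.477, 0.022, 1.555, -0.011, 1.109, -0.083], TCP at [0.156, 0.657, 0.231] pointing down, gripper open.
Joint ranges: [-2.96, 2.96], [-0.34, 2.1], [-1.41, 1.46], [0.24, 2.44], [-1.37, 4.51], [0.17, 1.92], [-2.96, 2.96]. Speed limits (rad/s): [2.39, 2.39, 3.14, 3.14, 3.14, 3.14, 3.14].

### API

Orientations are given as a unit quaternion [w, x, y, z].
In Python, from station import bot, imaging gives the robot as it stands. The module is installed in compiled form; this text tells all that it offers.
- The arm moves only by the tool carry_out, never from a script. Its argument "targets" is a list of rows, each a list of 5 numbers: the shift along the tool's x, y, z in cm, then the turn about the tool's z in degrees, then the opening, from -1 (shut) to 1 (fully open). In form: [[x, y, z, yaw, gripper], ...]. A call has 1 to 12 rows; each row shifts and turns the commanded pose from where the row before left it, along the tool's axes as they then stand; what a row does not reach is not made up. A row lasts 1/10 s, in which the tool goes at most 50 mm and 8.59 degrees, less where a joint would pass 70% of its speed; a pose out of reach is approached as far as the arm can. A call is refused whole if a number of a shift passes 5 or a number of a turn 8.59, either way. A call with a gripper value outside its range is refused whole. The fingers move at their own pace and stop on an object; "force" is the grip in N (left out, the last holds). Time passes only in rows, so rows that do not move let the fingers close. It gives the time, the measured TCP pose, the force, the opening and the grip force at its end, in the units of the state.
- bot.get_obs(): the state, without advancing time (a new reading comes with each control period).
- imaging.read_camera(name): name is "side" or "top"; returns the picture (420x560x3 uint8, red, green, blue); there is no depth.
- imaging.calibration(name): a dict with "fx", "fy", "cx", "cy" (pixels), "extrinsics" (4x4, takes a point from world to camera coordinates). Camera axes: x right, y up, looking along -z (the intrinsics and any distortion apply to the point x, -y, -z); pixel columns grow to the right and rows downward; lengths in m; the calibration is good to about 2 mm. A picture is of the moment at which its call begins. calibration takes no time and is no camera call.
- bot.hand_in(): hands the job in; it is judged then, once.
The state is a dict: "t": time; "q": joint angles; "joint_vel": joint speeds; "joint_torque": joint torques, N m; "eef_pos": TCP position; "tool_rot": TCP orientation; "contact_force": force on the tool from outside, world axes, zero at the start; "torque": the same for the moment, N m; "gripper_width": opening from 0.0 (shut) to 1.0 (fully open); "grasp_force": force on a finger pad.
Only numpy, scipy, OpenCV 4.12 (cv2) and the standard library are available. Lean on these libraries where they do the work, as an engineer would, in place of code of your own. Each camera call takes 0.05 s, during which the arm holds its last target. There are 200 camera calls.

## Working session

There is one attempt and no reset: what is moved stays moved. The work goes in short steps, Python scripts to look and compute and a tool call to move; the robot and the scene stay as the last step left them, time stands still between calls to the robot, and variables do not carry over. Pictures are saved under pics/ and viewed, at most 10 in all, crops included, and the job is handed in when it is done.

Besides the shell and the picture viewer there is one more tool, called as name(argument=value, ...), one argument or row to a line, values as JSON. carry_out: Moves the arm, as the interface text tells. Its arguments: {"type":"object","properties":{"targets":{"type":"array"},"force":{"type":"number"}},"required":["targets"]}

```bash
mkdir -p pics
python3 - <<'E'
from station import bot, imaging
import cv2, numpy as np
o=bot.get_obs(); print({k:np.round(v,3) for k,v in o.items()})
for n in("top","side"):
    cv2.imwrite(f"pics/{n}0.png",imaging.read_camera(n)[:,:,::-1]); c=imaging.calibration(n); print(n,c)
E
```

```text
{'t': np.float64(0.0), 'q': array([-1.445,  0.478,  0.022,  1.556, -0.012,  1.109, -0.083]), 'joint_vel': array([-0.001, -0.   , -0.   , -0.   ,  0.   , -0.   ,  0.001]), 'joint_torque': array([ 0.0000e+00, -5.9645e+01,  1.6080e+00, -2.8120e+01,  1.2000e-02,
        1.0000e-02,  0.0000e+00]), 'eef_pos': array([0.156, 0.656, 0.23 ]), 'tool_rot': array([-0.   ,  0.117,  0.993, -0.001]), 'contact_force': array([-0.035,  0.802,  0.036]), 'torque': array([0.032, 0.   , 0.016]), 'grasp_force': np.float64(0.0), 'gripper_width': np.float64(1.002)}
top {'fx': 447.7472375148935, 'fy': 447.7472375148935, 'cx': 279.6187864194314, 'cy': 205.5943246227502, 'extrinsics': array([[-1.25101733e-04, -9.99999486e-01, -1.00614439e-03,
         8.21858214e-02],
       [ 9.92577393e-01, -2.46534910e-04,  1.21614385e-01,
        -4.60911445e-01],
       [-1.21614571e-01, -9.83462010e-04,  9.92576913e-01,
        -1.18034887e+00],
       [ 0.00000000e+00,  0.00000000e+00,  0.00000000e+00,
         1.00000000e+00]])}
side {'fx': 427.2536830916872, 'fy': 427.2536830916872, 'cx': 281.3679378221586, 'cy': 208.60028460218476, 'extrinsics': array([[ 0.98232707, -0.18688219,  0.01042021, -0.44385927],
       [ 0.11581889,  0.65063689,  0.75050492, -0.2303524 ],
       [-0.14703577, -0.73603444,  0.66078271, -1.13144997],
       [ 0.        ,  0.        ,  0.        ,  1.        ]])}
```

View pics/top0.png

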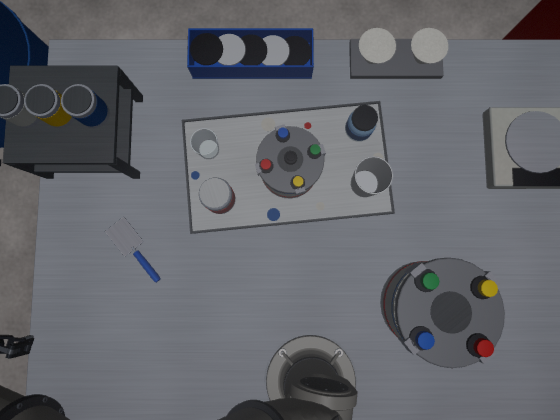

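View pics/side0.png

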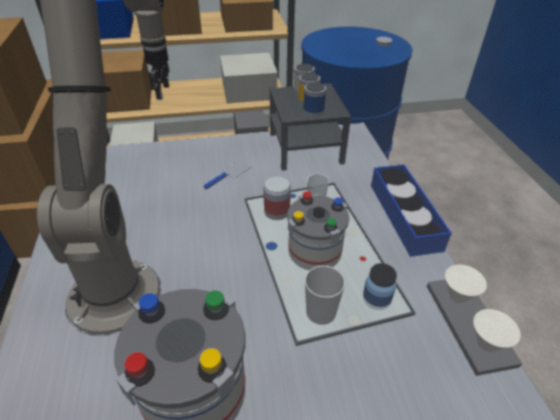

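The top view shows the small pot on the tray: blue (283,133), green (315,150), red (266,165), yellow (298,182), with the black cap at (290,158). The side view shows the same caps at blue (338,202), red (307,197), yellow (298,216) and green (331,223). The large pot at the bottom of both pictures is the decoy.

```bash
cat > h.py <<'E'
from station import bot, imaging
import cv2, numpy as np
G={'top':dict(blue=(283,133),green=(315,150),red=(266,165),yellow=(298,182)),
   'side':dict(blue=(338,202),red=(307,197),yellow=(298,216),green=(331,223))}
H={'blue':(108,125),'green':(45,85),'red':(170,8),'yellow':(20,34)}
def ray(n,u,v):
    c=imaging.calibration(n);E=c['extrinsics']
    d=E[:3,:3].T@np.array([(u-c['cx'])/c['fx'],-(v-c['cy'])/c['fy'],-1]); return -E[:3,:3].T@E[:3,3],d/np.linalg.norm(d)
def blob(im,col,g,r=12):
    h=cv2.cvtColor(im,cv2.COLOR_RGB2HSV).astype(int);a,b=H[col]
    hh=h[...,0];m=((hh>=a)&(hh<=b)) if a<b else ((hh>=a)|(hh<=b))
    m&=(h[...,1]>120)&(h[...,2]>50)
    n,_,st,ce=cv2.connectedComponentsWithStats(m.astype(np.uint8))
    L=[(st[i,4],*ce[i],*st[i,:4]) for i in range(1,n) if np.hypot(*(ce[i]-g))<r and st[i,4]>15]
    return max(L) if L else None
def plane(n,u,v,z):
    o,d=ray(n,u,v);return o+d*(z-o[2])/d[2]
def tri(p,q):
    (o,d),(a,b)=ray('top',*p),ray('side',*q)
    s,t=np.linalg.lstsq(np.c_[d,-b],a-o,rcond=None)[0];return (o+d*s+a+b*t)/2,np.linalg.norm(o+d*s-a-b*t)
E
python3 - <<'E'
from h import *
T=imaging.read_camera('top');S=imaging.read_camera('side')
P={}
for c in H:
    a=blob(T,c,G['top'][c]);b=blob(S,c,G['side'][c])
    print(c,np.round(a,1),np.round(b,1))
    X,e=tri(a[1:3],b[1:3]);print('  tri',np.round(X,4),round(e,4),'plane top .178',np.round(plane('top',*a[1:3],.178),4)); P[c]=X
print('mid',np.mean(list(P.values()),0))
for c in P: print(c,np.linalg.norm((P[c]-np.mean(list(P.values()),0))[:2]))
r=cv2.resize(T[110:210,225:355],None,fx=6,fy=6,interpolation=cv2.INTER_CUBIC);cv2.imwrite('pics/ct.png',r[:,:,::-1])
E
```

```text
blue [ 84.  282.7 132.4 278.  128.   10.   10. ] [ 52. 338. 201. 334. 198.   9.   7.]
  tri [0.6213 0.0745 0.174 ] 0.0003 plane top .178 [0.6203 0.0746 0.178 ]
green [ 74.  314.7 148.9 310.  145.   10.    9. ] [ 45.  330.8 221.6 327.  219.    8.    7. ]
  tri [ 0.5795 -0.0024  0.1751] 0.0013 plane top .178 [ 0.5795 -0.0023  0.178 ]
red [ 84.  265.4 163.7 261.  159.   10.   10. ] [ 43.  306.9 194.9 304.  192.    7.    7. ]
  tri [0.5443 0.1161 0.173 ] 0.0006 plane top .178 [0.5435 0.1159 0.178 ]
yellow [ 92.  297.8 181.  293.  176.   11.   11. ] [ 73.  298.  215.2 294.  211.    9.    9. ]
  tri [0.502  0.0386 0.1731] 0.0007 plane top .178 [0.5015 0.0387 0.178 ]
mid [0.5617922  0.05669967 0.17380804]
blue 0.062135355881750745
green 0.06171045065587545
red 0.06192255956301588
yellow 0.06244779542069977
```

View pics/ct.png

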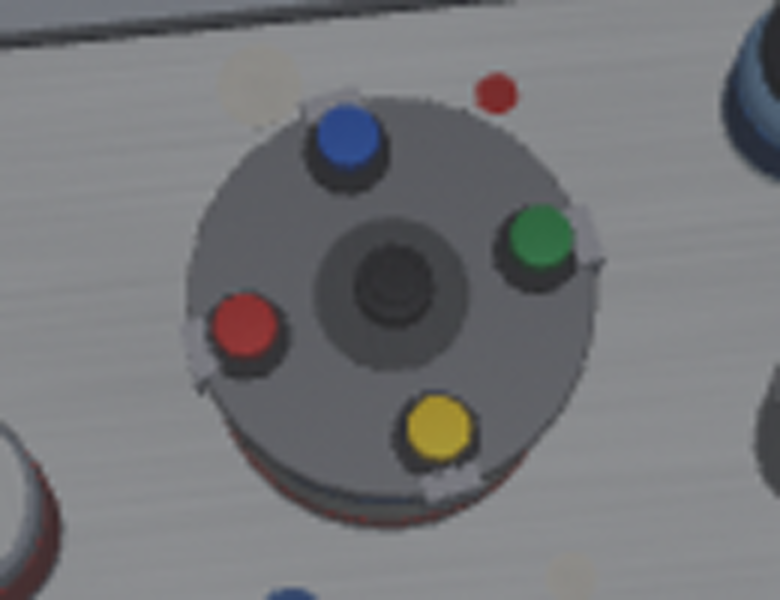

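The triangulated caps lie at 62 mm radius about (0.562, 0.057), which matches the text. I'll approach blue with the fingers shut.

carry_out(
  targets=[
    [0, 0, -2, 0, -1],
    [-2, -1.5, -1, 0, -1],
    [-3, -2.3, 0, 0, -1],
    [-3, -2.3, 0, 0, -1],
    [-3, -2.3, 0, 0, -1],
    [-3, -2.3, 0, 0, -1],
    [-3, -2.3, 0, 0, -1],
    [-3, -2.3, 0, 0, -1],
    [-3, -2.3, 0, 0, -1],
    [-3, -2.3, 0, 0, -1],
    [-3, -2.3, 0, 0, -1],
    [-3, -2.3, 0, 0, -1],
  ],
)

```text
t: 1.4
eef_pos: [0.4116, 0.3428, 0.2613]
tool_rot: [-0.0, 0.117, 0.993, 0.0]
contact_force: [0.7, 1.3, -0.5]
gripper_width: -0.0
grasp_force: 0.0
```

```bash
cat >> h.py <<'E'
from scipy.spatial.transform import Rotation
C=dict(blue=(.6208,.0745),yellow=(.5018,.0387),red=(.544,.116),green=(.5795,-.0023))
def go(c,z):
    o=bot.get_obs();w=o['tool_rot'];R=Rotation.from_quat([*w[1:],w[0]])
    print(c,'cm in tool axes',np.round(100*R.inv().apply(np.array([*C[c],z])-o['eef_pos']),2),'pos',np.round(o['eef_pos'],4),'F',np.round(o['contact_force'],2),'q',np.round(w,4),'g',round(float(o['gripper_width']),2),'t',o['t'])
E
python3 -c "
from h import *
go('blue',.2)"
```

```text
blue cm in tool axes [-26.56 -21.25   6.13] pos [0.4116 0.3428 0.2613] F [ 0.68  1.34 -0.5 ] q [-0.      0.1166  0.9932  0.    ] g -0.0 t 1.4
```

carry_out(
  targets=[
    [-3, -2.4, 0, 0, -1],
    [-3, -2.4, 0, 0, -1],
    [-3, -2.4, 0, 0, -1],
    [-3, -2.4, 0, 0, -1],
    [-3, -2.4, 0, 0, -1],
    [-3, -2.4, 0, 0, -1],
    [-3, -2.4, 0, 0, -1],
    [-2.5, -2, 0, 0, -1],
    [-1.6, -1.3, 0, 0, -1],
    [0, 0, 2, 0, -1],
    [0, 0, 2, 0, -1],
    [0, 0, 0, 0, -1],
  ],
)

```text
t: 2.6
eef_pos: [0.6066, 0.0901, 0.2184]
tool_rot: [-0.003, 0.117, 0.993, -0.001]
contact_force: [-0.5, 0.8, -0.2]
gripper_width: 0.003
grasp_force: 0.0
```

```bash
python3 -c "
from h import *
go('blue',.182)
for n,(a,b) in dict(top=(110,225),side=(150,250)).items():
    I=imaging.read_camera(n); r=cv2.resize(I[a:a+100,b:b+130],None,fx=6,fy=6)[:,:,::-1]; cv2.imwrite(f'pics/a_{n}.png',r)
"
```

```text
blue cm in tool axes [-1.76 -1.18  3.64] pos [0.6066 0.0901 0.2184] F [-0.5   0.84 -0.17] q [-0.0026  0.1167  0.9932 -0.001 ] g 0.0 t 2.6
```

View pics/a_side.png

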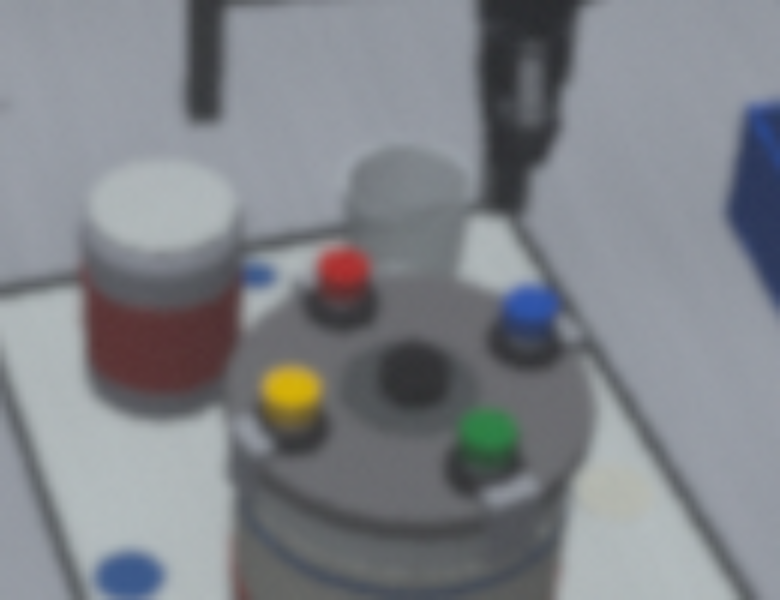

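The crop shows the shut fingertips at (505,200), above and behind the blue cap (530,305). Nothing has moved.

carry_out(
  targets=[
    [-1, -0.7, 0, 0, -1],
    [-0.7, -0.5, 0, 0, -1],
    [0, 0, 1, 0, -1],
    [0, 0, 1, 0, -1],
    [0, 0, 0, 0, -1],
    [0, 0, 0, 0, -1],
    [0, 0, 0, 0, -1],
  ],
)

```text
t: 3.4
eef_pos: [0.6223, 0.0752, 0.2014]
tool_rot: [-0.0, 0.116, 0.993, 0.0]
contact_force: [-0.5, 0.5, 0.3]
gripper_width: -0.005
grasp_force: 0.0
```

```bash
python3 -c "
from h import *
go('blue',.182)"
```

```text
blue cm in tool axes [ 0.13 -0.1   1.94] pos [0.6223 0.0752 0.2014] F [-0.48  0.55  0.27] q [-0.000e+00  1.164e-01  9.932e-01  1.000e-04] g -0.0 t 3.4
```

carry_out(
  targets=[
    [0.1, -0.1, 1, 0, -1],
    [0, 0, 0.8, 0, -1],
    [0, 0, 0.3, 0, -1],
    [0, 0, 0.3, 0, -1],
    [0, 0, 0.2, 0, -1],
    [0, 0, 0.2, 0, -1],
    [0, 0, 0.2, 0, -1],
    [0, 0, 0, 0, -1],
    [0, 0, 0, 0, -1],
  ],
)

```text
t: 4.3
eef_pos: [0.6211, 0.0742, 0.1714]
tool_rot: [0.0, 0.117, 0.993, 0.0]
contact_force: [-0.7, -0.9, 2.5]
gripper_width: 0.001
grasp_force: 1.1
```

carry_out(
  targets=[
    [0, 0, 0.2, 0, -1],
    [0, 0, 0.2, 0, -1],
    [0, 0, 0.2, 0, -1],
    [0, 0, 0, 0, -1],
    [0, 0, 0, 0, -1],
  ],
)

```text
t: 4.8
eef_pos: [0.6213, 0.0741, 0.1654]
tool_rot: [0.0, 0.117, 0.993, 0.0]
contact_force: [-2.0, -0.3, 3.7]
gripper_width: 0.002
grasp_force: 1.7
```

carry_out(
  targets=[
    [0, 0, 0.1, 0, -1],
    [0, 0, 0.1, 0, -1],
    [0, 0, 0.1, 0, -1],
    [0, 0, 0, 0, -1],
    [0, 0, 0, 0, -1],
  ],
)

```text
t: 5.3
eef_pos: [0.6213, 0.0741, 0.163]
tool_rot: [0.0, 0.117, 0.993, 0.0]
contact_force: [-1.2, -0.5, 7.7]
gripper_width: -0.002
grasp_force: 4.1
```

Force rose to 7.7 N at z 0.163, so blue is on its stop. Now up and over to yellow.

carry_out(
  targets=[
    [0, 0, -2, 0, -1],
    [0, 0, -2, 0, -1],
    [0, 0, -0.5, 0, -1],
    [2.2, -1.2, 0, 0, -1],
    [2.2, -1.2, 0, 0, -1],
    [2.2, -1.3, 0, 0, -1],
    [2.2, -1.3, 0, 0, -1],
    [2, -1.2, 0, 0, -1],
    [0, 0, 0, 0, -1],
    [0, 0, 0, 0, -1],
    [0, 0, 0, 0, -1],
  ],
)

```text
t: 6.4
eef_pos: [0.5024, 0.0393, 0.2071]
tool_rot: [0.0, 0.116, 0.993, 0.0]
contact_force: [0.2, -0.4, -0.3]
gripper_width: 0.001
grasp_force: 0.0
```

```bash
python3 -c "
from h import *
go('yellow',.182)
T=imaging.read_camera('top');S=imaging.read_camera('side')
for c in H: print(c,[np.round(blob(I,c,G[n][c])or 0,1) for n,I in (('top',T),('side',S))])
"
```

```text
yellow cm in tool axes [ 0.04 -0.07  2.51] pos [0.5024 0.0393 0.2071] F [ 0.22 -0.37 -0.33] q [3.000e-04 1.164e-01 9.932e-01 0.000e+00] g 0.0 t 6.4
blue [np.int64(0), array([ 51. , 337.2, 204.5, 333. , 201. ,   9. ,   8. ])]
green [np.int64(0), array([ 49. , 330.8, 221.8, 327. , 219. ,   9. ,   7. ])]
red [array([ 84. , 265.4, 163.7, 261. , 159. ,  10. ,  10. ]), array([ 37. , 307.5, 194.9, 305. , 192. ,   6. ,   7. ])]
yellow [np.int64(0), array([ 73. , 297.9, 215.2, 294. , 211. ,   9. ,  10. ])]
```

Blue has dropped 3.5 px in the side view (about 11–12 mm) and the others are unchanged. Pressing yellow next.

carry_out(
  targets=[
    [0, 0, 1.2, 0, -1],
    [0, 0, 1, 0, -1],
    [0, 0, 0.4, 0, -1],
    [0, 0, 0.3, 0, -1],
    [0, 0, 0.3, 0, -1],
    [0, 0, 0.3, 0, -1],
    [0, 0, 0.3, 0, -1],
    [0, 0, 0.2, 0, -1],
    [0, 0, 0.2, 0, -1],
    [0, 0, 0, 0, -1],
    [0, 0, 0, 0, -1],
  ],
)

```text
t: 7.6
eef_pos: [0.5016, 0.0388, 0.1654]
tool_rot: [-0.0, 0.117, 0.993, 0.0]
contact_force: [-2.6, -0.6, 3.1]
gripper_width: 0.001
grasp_force: 1.7
```

carry_out(
  targets=[
    [0, 0, 0.1, 0, -1],
    [0, 0, 0.1, 0, -1],
    [0, 0, 0.1, 0, -1],
    [0, 0, 0, 0, -1],
    [0, 0, 0, 0, -1],
  ],
)

```text
t: 8.1
eef_pos: [0.5017, 0.0388, 0.1627]
tool_rot: [0.0, 0.117, 0.993, 0.0]
contact_force: [-3.6, -0.6, 8.9]
gripper_width: 0.004
grasp_force: 4.3
```

Yellow is on its stop (8.9 N). Now to red.

carry_out(
  targets=[
    [0, 0, -2, 0, -1],
    [0, 0, -2, 0, -1],
    [0, 0, -0.5, 0, -1],
    [-0.6, 2.1, 0, 0, -1],
    [-0.6, 2.2, 0, 0, -1],
    [-0.6, 2.2, 0, 0, -1],
    [-0.5, 2, 0, 0, -1],
    [0, 0, 0, 0, -1],
    [0, 0, 0, 0, -1],
    [0, 0, 0, 0, -1],
  ],
)

```text
t: 9.1
eef_pos: [0.5434, 0.1156, 0.2068]
tool_rot: [-0.0, 0.117, 0.993, -0.0]
contact_force: [-0.8, -1.4, 0.5]
gripper_width: -0.003
grasp_force: 0.0
```

```bash
python3 -c "
from h import *
go('red',.182)
S=imaging.read_camera('side')
for c in H: print(c,np.round(blob(S,c,G['side'][c])or 0,1))
"
```

```text
red cm in tool axes [-0.05  0.06  2.48] pos [0.5434 0.1156 0.2068] F [-0.84 -1.39  0.46] q [-4.000e-04  1.170e-01  9.931e-01 -4.000e-04] g -0.0 t 9.1
blue [ 48.  337.3 204.3 333.  201.    9.    7. ]
green [ 47.  330.8 221.7 327.  219.    9.    7. ]
red [ 43.  306.9 194.9 304.  192.    7.    7. ]
yellow [ 70.  298.  218.1 293.  214.   11.    9. ]
```

Yellow is down 2.9 px. Pressing red.

carry_out(
  targets=[
    [0, 0, 1.2, 0, -1],
    [0, 0, 1, 0, -1],
    [0, 0, 0.4, 0, -1],
    [0, 0, 0.3, 0, -1],
    [0, 0, 0.3, 0, -1],
    [0, 0, 0.3, 0, -1],
    [0, 0, 0.3, 0, -1],
    [0, 0, 0.2, 0, -1],
    [0, 0, 0.2, 0, -1],
    [0, 0, 0, 0, -1],
    [0, 0, 0, 0, -1],
  ],
)

```text
t: 10.25
eef_pos: [0.5437, 0.1161, 0.1654]
tool_rot: [-0.0, 0.117, 0.993, -0.0]
contact_force: [-1.7, -0.7, 4.3]
gripper_width: 0.004
grasp_force: 1.7
```

carry_out(
  targets=[
    [0, 0, 0.1, 0, -1],
    [0, 0, 0.1, 0, -1],
    [0, 0, 0.1, 0, -1],
    [0, 0, 0, 0, -1],
    [0, 0, 0, 0, -1],
  ],
)

```text
t: 10.75
eef_pos: [0.5438, 0.1162, 0.1628]
tool_rot: [0.0, 0.117, 0.993, 0.0]
contact_force: [-4.2, -1.8, 8.4]
gripper_width: -0.001
grasp_force: 4.2
```

Red is on its stop (8.4 N). Over to green.

carry_out(
  targets=[
    [0, 0, -2, 0, -1],
    [0, 0, -2, 0, -1],
    [0, 0, -0.5, 0, -1],
    [-1.2, -2.1, 0, 0, -1],
    [-1.3, -2.2, 0, 0, -1],
    [-1.3, -2.2, 0, 0, -1],
    [-1.2, -2.1, 0, 0, -1],
    [-1.2, -2.1, 0, 0, -1],
    [0, 0, 0, 0, -1],
    [0, 0, 0, 0, -1],
    [0, 0, 0, 0, -1],
  ],
)

```text
t: 11.85
eef_pos: [0.579, -0.0008, 0.2067]
tool_rot: [-0.0, 0.116, 0.993, 0.0]
contact_force: [0.1, 0.7, 0.2]
gripper_width: -0.004
grasp_force: 0.0
```

```bash
python3 -c "
from h import *
go('green',.182)
S=imaging.read_camera('side')
for c in H: print(c,np.round(blob(S,c,G['side'][c])or 0,1))
"
```

```text
green cm in tool axes [-0.09 -0.13  2.47] pos [ 0.579  -0.0008  0.2067] F [0.1  0.74 0.17] q [-4.000e-04  1.158e-01  9.933e-01  3.000e-04] g -0.0 t 11.85
blue 0
green [ 49.  330.7 221.8 327.  219.    9.    7. ]
red [ 47.  306.6 197.9 303.  195.    8.    7. ]
yellow [ 69.  297.9 218.1 293.  214.   10.    9. ]
```

carry_out(
  targets=[
    [0, -0.1, 1.2, 0, -1],
    [0, 0, 1, 0, -1],
    [0, 0, 0.4, 0, -1],
    [0, 0, 0.3, 0, -1],
    [0, 0, 0.3, 0, -1],
    [0, 0, 0.3, 0, -1],
    [0, 0, 0.3, 0, -1],
    [0, 0, 0.2, 0, -1],
    [0, 0, 0.2, 0, -1],
    [0, 0, 0, 0, -1],
    [0, 0, 0, 0, -1],
  ],
)

```text
t: 13.0
eef_pos: [0.579, -0.0032, 0.1654]
tool_rot: [0.0, 0.117, 0.993, 0.0]
contact_force: [-1.9, 0.3, 3.7]
gripper_width: 0.003
grasp_force: 1.7
```

carry_out(
  targets=[
    [0, 0, 0.1, 0, -1],
    [0, 0, 0.1, 0, -1],
    [0, 0, 0.1, 0, -1],
    [0, 0, 0, 0, -1],
    [0, 0, 0, 0, -1],
  ],
)

```text
t: 13.5
eef_pos: [0.5791, -0.0032, 0.1629]
tool_rot: [0.0, 0.117, 0.993, 0.0]
contact_force: [-4.0, 0.5, 8.5]
gripper_width: -0.001
grasp_force: 4.2
```

Green is on its stop (8.5 N). Now I'll retreat up and toward the left, clear of the cameras' view of the pot.

carry_out(
  targets=[
    [0, 0, -2, 0, -1],
    [0, 0, -3, 0, -1],
    [0, 0, -3, 0, -1],
    [1, 3, 0, 0, -1],
    [1, 4, 0, 0, -1],
    [1, 4, 0, 0, -1],
    [1, 4, 0, 0, -1],
    [1, 4, 0, 0, -1],
    [1, 4, 0, 0, -1],
    [1, 4, 0, 0, -1],
    [0, 0, 0, 0, -1],
    [0, 0, 0, 0, -1],
  ],
)

```text
t: 14.7
eef_pos: [0.5733, 0.2768, 0.2417]
tool_rot: [0.0, 0.115, 0.993, -0.0]
contact_force: [0.3, -0.2, -0.3]
gripper_width: 0.0
grasp_force: 0.0
```

```bash
python3 -c "
from h import *
go('green',.182)
T=imaging.read_camera('top');S=imaging.read_camera('side')
cv2.imwrite('pics/end.png',S[:,:,::-1]);cv2.imwrite('pics/endt.png',T[:,:,::-1])
for c in H:
    a=blob(T,c,G['top'][c]);b=blob(S,c,G['side'][c]); print(c,np.round(a or 0,1)[:3] if a else 0,np.round(b,1)[:3] if b else 0, np.round(tri(a[1:3],b[1:3])[0],4) if a and b else '')
"
```

```text
green cm in tool axes [ -7.   -27.02   5.98] pos [0.5733 0.2768 0.2417] F [ 0.35 -0.25 -0.32] q [ 1.000e-04  1.154e-01  9.933e-01 -2.000e-04] g 0.0 t 14.7
blue [ 85.  282.6 133.6] [ 48.  337.3 204.3] [0.6211 0.0749 0.1622]
green [ 74.  314.4 150. ] [ 44.  330.6 225. ] [ 0.58   -0.0026  0.1633]
red [ 83.  265.5 164.7] [ 43.  306.6 197.7] [0.544  0.1163 0.1627]
yellow [ 87.  297.5 181.6] [ 67.  298.  218.1] [0.5024 0.0388 0.1626]
```

View pics/end.png

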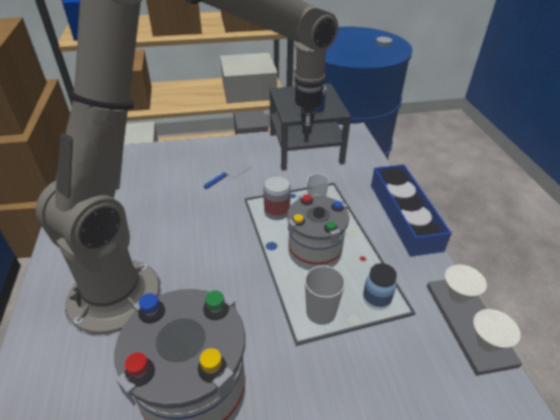

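The four caps now sit at one equal height (about 0.1625, 11–12 mm lower than at the start). The pot (318,228), its black cap (319,212), the bystanders and the spatula stand where they were, and the arm is clear.

```bash
python3 -c "
from station import bot
print(bot.hand_in())"
```

```text
the job is handed in; nothing more can be done
None
```

All four catches were pressed down in order (blue, yellow, red, green), each to its stop with readings of at most about 9 N, nothing else visibly moved, and the job was handed in at about 15 s (no verdict came back).

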